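Sort the microscopy class's leftovers into their trays

ROBOT

A 6-joint arm with a two-finger parallel gripper is mounted at the origin on the work surface. World frame = base frame: x ahead of the robot, y to its left, z up, the work surface at z = 0. Lengths are in mm, angles in rad, forces in N, time in s.
With the tool pointing down it reaches from about 300 to 850 mm from the base axis. Payload 4.2 kg.
Tool frame: the origin (TCP) lies at the very end of the fingers, on their centre line; the grasp point (between the pads) lies 19 mm behind it; z points along the fingers, y is the direction in which the jaws open and shut (so a half turn about z gives the same grasp; the last joint's range is limited). The gripper opens to 91 mm and grips with 3 to 60 N. Pads are 32 mm wide; open, the fingers measure 118 mm over their backs; the gripper's body (76 mm by 178 mm) begins 60 mm behind the grasp point.
Start: joints at [-1.293, 0.32, 1.565, -0, 1.257, -0.02], TCP at [168.718, -549.707, 213.976] pointing down, gripper open.
Joint ranges: [-3.11, 3.11], [-0.84, 2.01], [0.21, 2.61], [-1.34, 4.49], [0.05, 2.63], [-2.56, 2.56]. Speed limits (rad/s): [2.57, 2.57, 3.14, 3.14, 3.14, 3.14].

INTERFACE

Orientations are given as a unit quaternion [w, x, y, z].
In Python, from cell import arm gives the robot as it stands.
- The arm moves only by the tool send_rows, never from a script. Its argument "steps" is a list of rows, each an object with "angular": the turn, a rotation vector about the world's x, y, z in degrees, a list of three; "travel": the shift along the world's x, y, z in mm, a list of three; "jaw": the finger opening in mm, from 0 to 91.2. In form: [{"angular": [wx, wy, wz], "travel": [tx, ty, tz], "jaw": jaw}, ...]. A call has 1 to 20 rows; each row shifts and turns the pose as measured when the row begins; what a row does not reach is not made up. A row lasts 1/8 s, in which the tool goes at most 62.5 mm and 10.7 degrees, less where a joint would pass 70% of its speed; a pose out of reach is approached as far as the arm can. A call with a gripper value outside its range is refused whole. The fingers move at their own pace and stop on an object; "grip_force" is the grip in N (left out, the last holds). Time passes only in rows, so rows that do not move let the fingers close. It gives the time, the measured TCP pose, the force and the opening at its end, in the units of the state.
- arm.get_state(): the state, without advancing time (a new reading comes with each control period).
- arm.camera(name): name is "scene" or "side" or "wrist"; returns (picture, depth): 480x640x3 uint8, blue, green, red; 480x640 float32, mm along the optical axis (not along the pixel's ray), 0 where there is no reading.
- arm.get_calibration(name): a dict with "K" (3x3 intrinsics, pixels), "R" (3x3) and "t" (3): a world point X has camera coordinates R X + t; the wrist camera has in their place "mount" (4x4, takes a point from camera to tool coordinates, whose origin is the TCP and whose axes are the flange's). Camera axes: x right, y down, z forward; pixel columns grow to the right and rows downward; lengths in mm; the calibration is good to about 2 mm. A picture is of the moment at which its call begins: read the wrist's pose just before it. get_calibration takes no time and is no camera call.
- arm.close_job(): hands the job in, once; it reports no verdict.
The state is a dict: "clock": time; "q": joint angles; "dq": joint speeds; "joint_torque": joint torques, N m; "ee_pos": TCP position; "tcp_rot": TCP orientation; "wrist_force": force on the tool from outside, world axes, zero at the start; "moment": the same for the moment, N m; "gripper_width": finger opening in mm.
Only numpy, scipy, OpenCV 4.12 (cv2) and the standard library are available. Lean on these libraries where they do the work, as an engineer would, in place of code of your own. Each camera call takes 0.05 s, during which the arm holds its last target.

TASK

The microscopy class is over: put the things left on the bench away in their trays. The two eyepieces go upright in the blue tray and the two green-capped sample jars upright in the yellow tray, one to each bay, and the slide box goes the right way up in the red tray, everything lying flat on its tray's floor. Leave the small brown stain bottle standing where it is.

Things in the scene. Friction and masses are not known exactly. Their poses are not given: they have to be found in the camera images.
- eyepiece_1: First microscope eyepiece standing upright on the bench, loose, about 90 g: a steel barrel 30 mm in diameter from 0 to 22 mm height, above it a cream head 38 mm in diameter with a black band from 22 to 48 mm, then a black rubber eyecup 34 mm in diameter up to 56 mm with a blue-grey lens on top. Take it by the head. Origin: centre of its underside, z up. The two eyepieces are alike.
- eyepiece_2: Second microscope eyepiece standing upright on the bench, loose, about 90 g: a steel barrel 30 mm in diameter from 0 to 22 mm height, above it a cream head 38 mm in diameter with a black band from 22 to 48 mm, then a black rubber eyecup 34 mm in diameter up to 56 mm with a blue-grey lens on top. Take it by the head. Origin: centre of its underside, z up. The two eyepieces are alike.
- jar_1: First sample jar standing upright on the bench, loose, about 70 g, rigid: white cylinder with a green screw cap, 40 mm in diameter and 54 mm tall, closed. Origin: centre of its underside, z up. The two jars are alike.
- jar_2: Second sample jar standing upright on the bench, loose, about 70 g, rigid: white cylinder with a green screw cap, 40 mm in diameter and 54 mm tall, closed. Origin: centre of its underside, z up. The two jars are alike.
- slide_box: Light-brown closed box for microscope slides with a pale label on its lid, loose, about 110 g, rigid: 84 mm long (its x), 34 mm wide (its y), 34 mm tall. Origin: centre of its underside, z up. Its length fits only along the y of the red tray, either way round.
- tray_blue: Blue plastic tray fixed flat on the bench, 80 mm along its x, 150 mm along its y, walls 4 mm thick, rim 15 mm above the bench, floor 4 mm above the bench. A 4 mm divider of the rim's height splits it into two bays, each 72 mm (x) by 69 mm (y), with their centres at y = +36.5 mm and y = -36.5 mm, x = 0. Origin: centre of its underside, at bench height. For the eyepieces.
- tray_yellow: Yellow plastic tray fixed flat on the bench, 80 mm along its x, 150 mm along its y, walls 4 mm thick, rim 15 mm above the bench, floor 4 mm above the bench. A 4 mm divider of the rim's height splits it into two bays, each 72 mm (x) by 69 mm (y), with their centres at y = +36.5 mm and y = -36.5 mm, x = 0. Origin: centre of its underside, at bench height. For the sample jars.
- tray_red: Red plastic tray fixed flat on the bench, one undivided bay: outside 64 mm along its x and 118 mm along its y, inside 56 by 110 mm; walls 4 mm thick, rim 15 mm above the bench, floor 4 mm above the bench. Origin: centre of its underside, at bench height. For the slide box.
- stain_bottle: Small brown (amber) bottle with a black cap, 36 mm in diameter and 64 mm tall, loose, standing among the things to be sorted; not to be moved. Origin: centre of its underside. It is the tallest thing near the work; a low glass dish (11 mm tall) and tweezers (5 mm tall) also lie on the bench, between the loose things and the trays, and may be left alone.
Not all that is in view belongs to the job. What is shaped like the jar_2 but purple is not meant. What is shaped like the eyepiece_1 but purple is not meant.

How it is judged:
By the outcome, as a careful person would: the job done as asked, in the order asked, and still so for the second after the job is handed in, with the robot touching nothing.
It also fails if it takes over 115 s, if anything falls off the work surface, if the arm or the gripper's body presses on something with over 40 N, if the wrist force passes 120 N, or if a joint passes its speed limit or range.

## Working session

There is one attempt and no reset: what is moved stays moved. The work goes in short steps, Python scripts to look and compute and a tool call to move; the robot and the scene stay as the last step left them, time stands still between calls to the robot, and variables do not carry over. Pictures are saved under pics/ and viewed, and the job is handed in when it is done.

Besides the shell and the picture viewer there is one more tool, called after "Request:" by a JSON object that holds its "name" and its "arguments", one argument or row to a line. send_rows: Moves the arm, as the interface text tells. Its arguments: {"type":"object","properties":{"steps":{"type":"array"},"grip_force":{"type":"number"}},"required":["steps"]}

```bash
ls; mkdir -p pics
python3 - <<'E'
from cell import arm
import cv2, numpy as np
s=arm.get_state(); print({k:np.round(v,3) for k,v in s.items()})
for n in ("scene","side"):
    im,d=arm.camera(n); cv2.imwrite(f"pics/{n}0.png",im); np.save(f"pics/{n}0_d.npy",d)
    c=arm.get_calibration(n); print(n,c, (d>0).mean())
print(arm.get_calibration("wrist"))
E
```

```text
pics
{'clock': np.float64(0.0), 'q': array([-1.293,  0.32 ,  1.566, -0.   ,  1.257, -0.02 ]), 'dq': array([ 0.001,  0.002, -0.   , -0.001,  0.001, -0.   ]), 'joint_torque': array([ 3.0000e-03, -4.1246e+01, -2.3197e+01,  7.3000e-02,  4.6000e-02,
       -0.0000e+00]), 'ee_pos': array([ 168.582, -549.198,  213.105]), 'tcp_rot': array([-0.001,  0.989,  0.148, -0.   ]), 'wrist_force': array([ 0.178, -0.138,  0.008]), 'moment': array([-0.016,  0.045,  0.041]), 'gripper_width': np.float64(90.954)}
scene {'K': array([[485.6279287 ,   0.        , 321.73698723],
       [  0.        , 485.6279287 , 248.03491368],
       [  0.        ,   0.        ,   1.        ]]), 'R': array([[-0.61416117,  0.78900121, -0.01682728],
       [ 0.49072729,  0.36511116, -0.79112614],
       [-0.61805565, -0.49413655, -0.61142152]]), 't': array([ 340.39425379, -204.27611234, 1366.29837774])} 0.996044921875
side {'K': array([[470.28096901,   0.        , 317.75022574],
       [  0.        , 470.28096901, 241.70294344],
       [  0.        ,   0.        ,   1.        ]]), 'R': array([[ 0.99560196, -0.09209176,  0.0172004 ],
       [-0.03008356, -0.48814561, -0.87224357],
       [ 0.08872275,  0.86788995, -0.48876918]]), 't': array([-509.92705781,   31.1053512 ,  868.78168539])} 0.996025390625
{'K': array([[357.76873824,   0.        , 315.56692091],
       [  0.        , 357.76873824, 232.94575027],
       [  0.        ,   0.        ,   1.        ]]), 'mount': array([[ 2.32083523e-04, -9.71351554e-01, -2.37647017e-01,
         6.60428997e+01],
       [ 9.99999634e-01,  4.21241203e-04, -7.45180233e-04,
         5.54283944e-01],
       [ 8.23938693e-04, -2.37646757e-01,  9.71351296e-01,
        -1.71675974e+02],
       [ 0.00000000e+00,  0.00000000e+00,  0.00000000e+00,
         1.00000000e+00]])}
```

View pics/scene0.png

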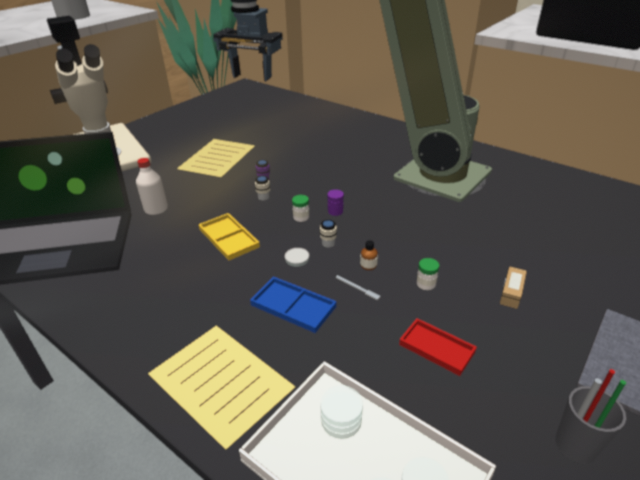

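View pics/side0.png

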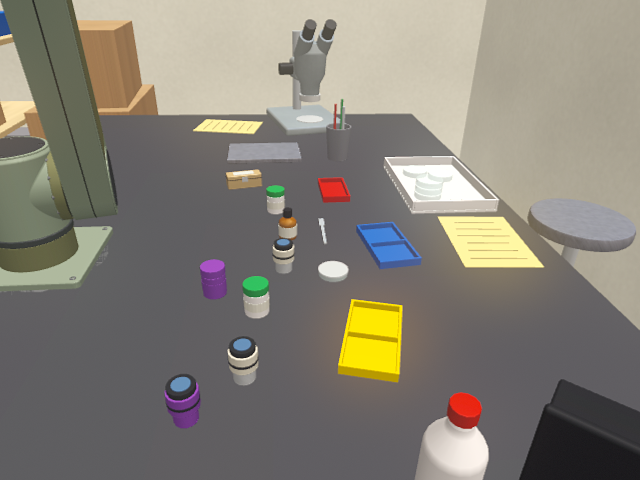

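Scene view: eyepieces at (262,187) and (328,233), jars at (301,208) and (428,273). The purple lookalikes are at (262,168) and (336,203), the bottle at (369,255) and the slide box at (514,286). Trays: yellow (229,236), blue (293,303), red (438,345). I'll measure these and crop to confirm.

```bash
cat > h.py <<'E'
import numpy as np, cv2
from cell import arm
from scipy.spatial.transform import Rotation as Ro
def cam(n):
    c=arm.get_calibration(n)
    if n!="wrist": return c["K"],c["R"],c["t"]
    s=arm.get_state(); q=s["tcp_rot"]; Rt=Ro.from_quat([q[1],q[2],q[3],q[0]]).as_matrix(); M=c["mount"]
    Rc=Rt@M[:3,:3]; tc=Rt@M[:3,3]+s["ee_pos"]
    return c["K"],Rc.T,-Rc.T@tc
def ray(px,z,C):
    K,R,t=C; px=np.atleast_2d(np.asarray(px,float))
    d=np.c_[(px-K[[0,1],[2,2]])/K[[0,1],[0,1]],np.ones(len(px))]@R; o=-R.T@t
    return o+d*((z-o[2])/d[:,2])[:,None]
def cloud(d,C):
    K,R,t=C; v,u=np.mgrid[:480,:640]; p=np.dstack([(u-K[0,2])/K[0,0]*d,(v-K[1,2])/K[1,1]*d,d])
    return (p-t)@R
def proj(X,C):
    K,R,t=C; p=(np.atleast_2d(X)@R.T+t)@K.T; return p[:,:2]/p[:,2:]
E
python3 - <<'E'
from h import *
for n in("scene","side"):
    im=cv2.imread(f"pics/{n}0.png"); d=np.load(f"pics/{n}0_d.npy"); C=cam(n); P=cloud(d,C)
    hsv=cv2.cvtColor(im,cv2.COLOR_BGR2HSV)
    m=((P[...,2]>8)&(P[...,2]<90)&(d>0)&(P[...,0]>150)&(P[...,0]<900)&(abs(P[...,1])<700)).astype(np.uint8)
    k,l,st,ce=cv2.connectedComponentsWithStats(m,connectivity=4)
    print(n)
    for i in range(1,k):
        if st[i,4]<40: continue
        p=P[l==i]; top=p[p[:,2]>np.percentile(p[:,2],97)-4]
        print(np.round(ce[i]),st[i,4],"zmax",np.round(np.percentile(p[:,2],[50,97]),0),"xy ext",np.round(p[:,:2].min(0)),np.round(p[:,:2].max(0)),"topmid",np.round(top[:,:2].mean(0)), np.median(hsv[l==i],axis=0))
a=cv2.imread("pics/scene0.png")[130:380,170:560]; cv2.imwrite("pics/c1.png",cv2.resize(a,None,fx=2.05,fy=2.05,interpolation=2))
a=cv2.imread("pics/side0.png")[150:440,150:450]; cv2.imwrite("pics/c2.png",cv2.resize(a,None,fx=2,fy=2,interpolation=2))
E
```

```text
scene
[262. 179.] 491 zmax [45. 59.] xy ext [ 303. -406.] [ 409. -304.] topmid [ 359. -354.] [24. 48. 89.]
[152. 197.] 728 zmax [51. 88.] xy ext [ 567. -528.] [ 625. -476.] topmid [ 606. -493.] [ 15.  28. 130.]
[ 73. 229.] 8845 zmax [18. 84.] xy ext [ 637. -700.] [ 900. -372.] topmid [ 728. -623.] [113.   9.  44.]
[335. 202.] 346 zmax [41. 56.] xy ext [ 311. -151.] [ 353. -110.] topmid [ 333. -131.] [141. 159.  88.]
[300. 207.] 356 zmax [42. 56.] xy ext [ 381. -207.] [ 424. -163.] topmid [ 403. -185.] [ 43.5  37.5 139. ]
[228. 235.] 565 zmax [14. 17.] xy ext [ 514. -351.] [ 629. -184.] topmid [ 572. -265.] [ 23. 188. 169.]
[328. 232.] 352 zmax [45. 58.] xy ext [431. -82.] [467. -47.] topmid [448. -65.] [ 20.  44. 109.]
[368. 256.] 379 zmax [38. 64.] xy ext [446.  35.] [478.  71.] topmid [460.  53.] [ 16.  55. 122.]
[296. 256.] 313 zmax [12. 14.] xy ext [ 506. -115.] [562. -59.] topmid [534. -87.] [ 25.   8. 215.]
[427. 273.] 521 zmax [44. 56.] xy ext [416. 161.] [457. 201.] topmid [437. 181.] [ 60.  66. 145.]
[513. 287.] 690 zmax [33. 36.] xy ext [315. 306.] [404. 356.] topmid [361. 
[... 1538 characters left out ...]
.] xy ext [ 504. -115.] [557. -60.] topmid [530. -89.] [ 30.   6. 236.]
[255. 295.] 912 zmax [43. 56.] xy ext [ 378. -207.] [ 418. -166.] topmid [ 398. -188.] [ 66. 119. 186.]
[372. 340.] 1295 zmax [14. 17.] xy ext [ 508. -350.] [ 624. -184.] topmid [ 564. -277.] [ 26. 255. 231.]
[243. 358.] 1129 zmax [48. 58.] xy ext [ 366. -346.] [ 403. -309.] topmid [ 385. -328.] [ 21.  37. 155.]
[182. 398.] 1437 zmax [48. 58.] xy ext [ 300. -407.] [ 338. -370.] topmid [ 319. -389.] [141. 110. 122.]
[597. 409.] 2619 zmax [16. 18.] xy ext [ 759. -474.] [ 857. -373.] topmid [ 809. -425.] [130.  13.  55.]
[444. 467.] 1293 zmax [81. 89.] xy ext [ 561. -542.] [ 619. -496.] topmid [ 582. -530.] [ 14.  21. 175.]
```

View pics/c1.png

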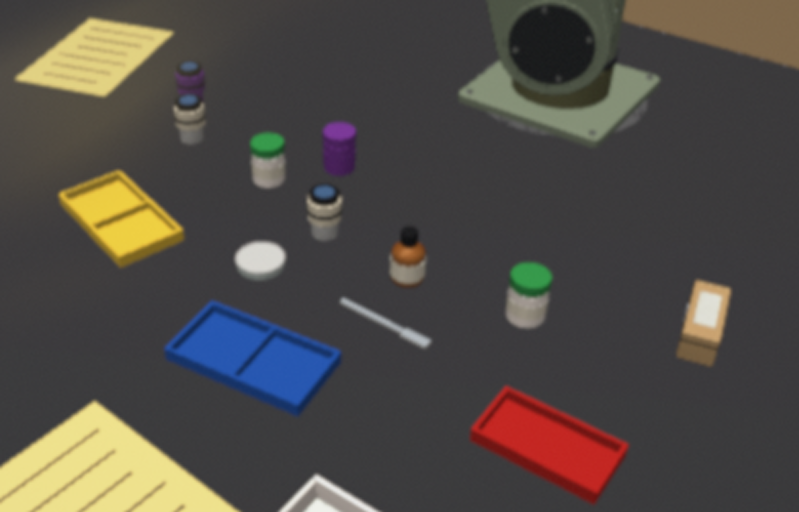

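View pics/c2.png

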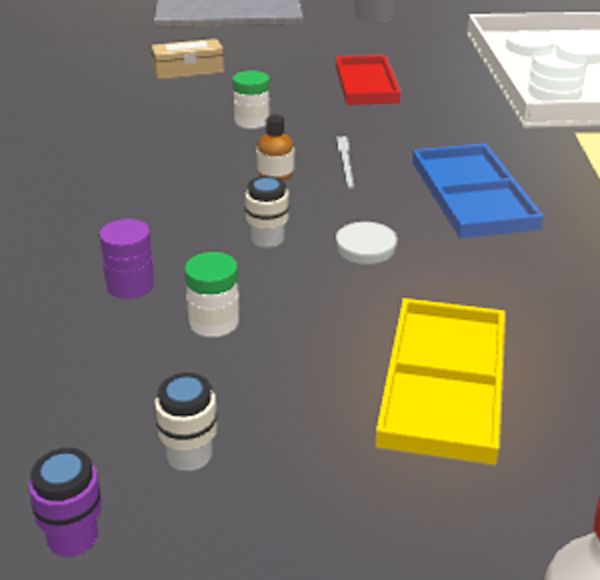

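Both crops confirm the targets. The cream eyepieces are at side (243,358) and (283,255), with the purple one at (182,398) excluded. The green-capped jars are at (255,295) and (276,200), with the purple one at (213,277) excluded. The box's label faces up, so it's already right way up. Next are the tray and box angles.

Run:
```python
from h import *
for n in("scene","side"):
    im=cv2.imread(f"pics/{n}0.png"); d=np.load(f"pics/{n}0_d.npy"); P=cloud(d,cam(n)); H=cv2.cvtColor(im,cv2.COLOR_BGR2HSV)
    def R(nm,x,y,r,zl,zh,h,s):
        q=(np.hypot(P[...,0]-x,P[...,1]-y)<r)&(P[...,2]>zl)&(P[...,2]<zh)&(abs(H[...,0].astype(int)-h)<12)&(H[...,1]>s)
        (c,w,a)=cv2.minAreaRect(P[q][:,:2].astype(np.float32)); print(n,nm,np.round(c,1),np.round(w,1),round(a,1))
    R("yellow",570,-268,110,10,25,25,90);R("blue",650,0,110,10,25,110,90);R("red",577,278,90,10,25,2,90)
    q=(np.hypot(P[...,0]-358,P[...,1]-330)<70)&(P[...,2]>29)&(P[...,2]<45)
    print(n,"box",cv2.minAreaRect(P[q][:,:2].astype(np.float32)))
```

```text
scene yellow [ 570.1 -266.6] [156.  82.] 73.8
scene blue [649.8   2.8] [ 84.2 151.7] 7.6
scene red [577.7 278.3] [ 67.8 118.8] 1.4
scene box ((358.2154541015625, 330.65924072265625), (88.32176971435547, 34.68989562988281), 13.114851951599121)
side yellow [ 566.4 -266.7] [153.7  80.1] 74.4
side blue [647.1   2.6] [ 81.3 155.5] 7.2
side red [574.9 278. ] [ 64.6 122.4] 0.7
side box ((354.8021240234375, 330.2696228027344), (83.1599349975586, 36.99706268310547), 13.685148239135742)
```

Request:
{"name": "send_rows", "arguments": {
  "steps": [
    {"angular": [0, 0, 10.4], "travel": [31, 31.5, 0], "jaw": 70},
    {"angular": [0, 0, 10.4], "travel": [31, 31.5, 0], "jaw": 70},
    {"angular": [0, 0, 10.4], "travel": [31, 31.5, 0], "jaw": 70},
    {"angular": [0, 0, 10.4], "travel": [31, 31.5, 0], "jaw": 70},
    {"angular": [0, 0, 10.4], "travel": [31, 31.5, 0], "jaw": 70},
    {"angular": [0, 0, 10.4], "travel": [31, 31.5, 0], "jaw": 70},
    {"angular": [0, 0, 10.4], "travel": [31, 31.5, 0], "jaw": 70}
  ],
  "grip_force": 20
}}

```text
clock: 0.98
ee_pos: [388.4, -322.6, 209.9]
tcp_rot: [-0.003, 0.695, 0.719, -0.001]
wrist_force: [0.3, 0.3, -1.1]
gripper_width: 69.9
```

```bash
cat > look.py <<'E'
from h import *
import sys
s=arm.get_state(); C=cam("wrist"); im,d=arm.camera("wrist"); tag=sys.argv[1]
q=s["tcp_rot"]; Rt=Ro.from_quat([q[1],q[2],q[3],q[0]]).as_matrix()
print("t",s["clock"],"tcp",np.round(s["ee_pos"],1),"jawang",round(np.degrees(np.arctan2(Rt[1,1],Rt[0,1])),1),"z",np.round(Rt[:,2],3),"w",round(s["gripper_width"],1),"F",np.round(s["wrist_force"],1),"q6",round(s["q"][5],2))
P=cloud(d,C); H=cv2.cvtColor(im,cv2.COLOR_BGR2HSV)
m=((P[...,2]>8)&(P[...,2]<90)&(d>150)).astype(np.uint8)
k,l,st,ce=cv2.connectedComponentsWithStats(m,connectivity=4)
for i in range(1,k):
    if st[i,4]<150: continue
    p=P[l==i]; zt=np.percentile(p[:,2],97); top=p[p[:,2]>zt-5]
    (c,r)=cv2.minEnclosingCircle(top[:,:2].astype(np.float32)); w=cv2.minAreaRect(top[:,:2].astype(np.float32))
    x,y,ww,hh=st[i,:4]; b="cut" if x==0 or y==0 or x+ww==640 or y+hh==480 else ""
    print(np.round(ce[i]),"ztop",round(zt),"circ",np.round(c,1),round(r,1),"rect",np.round(w[0],1),np.round(w[1],1),round(w[2],1),"hsv",np.median(H[l==i],axis=0),b)
cv2.imwrite(f"pics/{tag}.png",im)
E
python3 look.py w1
```

```text
t 0.975 tcp [ 388.4 -322.6  209.9] jawang 1.9 z [-0.006  0.002 -1.   ] w 69.9 F [ 0.3  0.3 -1.1] q6 -0.75
[259.  11.] ztop 56 circ [ 329.2 -142.4] 16.2 rect [ 329.4 -146.9] [32.3  9.1] 3.5 hsv [140. 144. 123.] cut
[334.  62.] ztop 56 circ [ 398.6 -185.4] 20.1 rect [ 398.9 -185.5] [39.2 39.2] 30.6 hsv [ 70. 139. 243.] 
[501. 155.] ztop 17 circ [ 567.9 -267. ] 84.9 rect [ 567.5 -266.8] [150.5  81.5] 74.4 hsv [ 30. 172. 248.] 
[314. 219.] ztop 58 circ [ 385.4 -325.5] 16.9 rect [ 385.3 -325.4] [32.6 33.1] 2.4 hsv [103.  30. 148.] 
[256. 271.] ztop 58 circ [ 328.3 -381.3] 12.7 rect [ 329.1 -381.6] [13.8 23. ] 3.7 hsv [138.  120.  110.5]
```

View pics/w1.png

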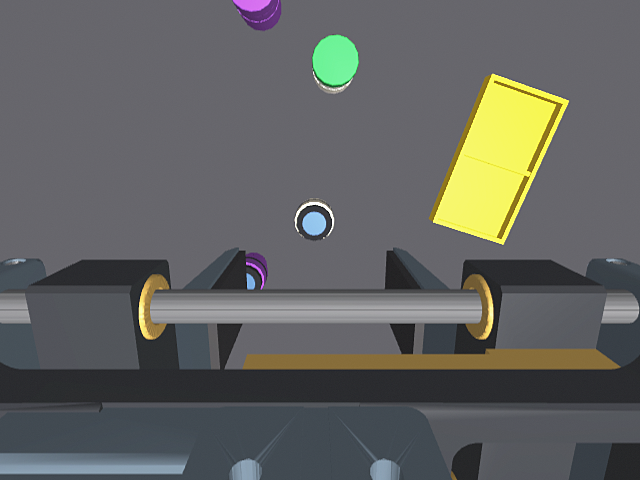

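The wrist view shows the cream eyepiece at pixel (314,219), with the purple one to its left behind the finger. I'm going down on the cream one.

Request:
{"name": "send_rows", "arguments": {
  "steps": [
    {"angular": [0, 0, -1.9], "travel": [-3, -3, -40], "jaw": 66},
    {"angular": [0, 0, 0], "travel": [0, 0, -50], "jaw": 66},
    {"angular": [0, 0, 0], "travel": [0, 0, -45], "jaw": 66},
    {"angular": [0, 0, 0], "travel": [0, 0, -35], "jaw": 66},
    {"angular": [0, 0, 0], "travel": [0, 0, -12], "jaw": 66},
    {"angular": [0, 0, 0], "travel": [0, 0, 0], "jaw": 66}
  ]
}}

```text
clock: 1.78
ee_pos: [389.6, -320.7, 23.4]
tcp_rot: [-0.002, 0.705, 0.71, 0.001]
wrist_force: [0.3, 0.3, 0.5]
gripper_width: 66.1
```

```bash
cat > st.py <<'E'
from h import *
s=arm.get_state(); q=s["tcp_rot"]; Rt=Ro.from_quat([q[1],q[2],q[3],q[0]]).as_matrix()
print("t",s["clock"],"tcp",np.round(s["ee_pos"],1),"jawang",round(np.degrees(np.arctan2(Rt[1,1],Rt[0,1])),1),"z",np.round(Rt[:,2],3),"w",round(s["gripper_width"],1),"F",np.round(s["wrist_force"],1),"q6",round(s["q"][5],2))
E
python3 st.py
```

```text
t 1.775 tcp [ 389.6 -320.7   23.4] jawang 0.4 z [-0.001  0.004 -1.   ] w 66.1 F [0.3 0.3 0.5] q6 -0.72
```

Request:
{"name": "send_rows", "arguments": {
  "steps": [
    {"angular": [0, 0, 0], "travel": [-4, -5, -7], "jaw": 66},
    {"angular": [0, 0, 0], "travel": [0, 0, 0], "jaw": 66}
  ]
}}

```text
clock: 2.02
ee_pos: [386.7, -327.4, 18.1]
tcp_rot: [0.001, 0.705, 0.71, 0.001]
wrist_force: [-0.1, -0.4, -0.6]
gripper_width: 66.1
```

Good enough. Closing the jaws.

Request:
{"name": "send_rows", "arguments": {
  "steps": [
    {"angular": [0, 0, 0], "travel": [-1, 1, -1], "jaw": 30},
    {"angular": [0, 0, 0], "travel": [0, 0, 0], "jaw": 30},
    {"angular": [0, 0, 0], "travel": [0, 0, 0], "jaw": 30},
    {"angular": [0, 0, 0], "travel": [0, 0, 0], "jaw": 30},
    {"angular": [0, 0, 0], "travel": [0, 0, 0], "jaw": 30}
  ],
  "grip_force": 20
}}

```text
clock: 2.65
ee_pos: [386.4, -327.1, 18.7]
tcp_rot: [0.002, 0.705, 0.71, 0.001]
wrist_force: [0.5, -0.5, 0.1]
gripper_width: 37.5
```

Request:
{"name": "send_rows", "arguments": {
  "steps": [
    {"angular": [0, 0, 0], "travel": [0, 0, 30], "jaw": 30},
    {"angular": [0, 0, 0], "travel": [0, 0, 40], "jaw": 30},
    {"angular": [0, 0, 0], "travel": [20, 22, 25], "jaw": 30},
    {"angular": [0, 0, 0], "travel": [33, 36, 0], "jaw": 30},
    {"angular": [0, 0, 0], "travel": [33, 36, 0], "jaw": 30},
    {"angular": [0, 0, 0], "travel": [33, 36, 0], "jaw": 30},
    {"angular": [0, 0, 0], "travel": [33, 36, 0], "jaw": 30},
    {"angular": [0, 0, 0], "travel": [33, 36, 0], "jaw": 30},
    {"angular": [0, 0, 0], "travel": [33, 36, 0], "jaw": 30},
    {"angular": [0, 0, 0], "travel": [25, 28, 0], "jaw": 30},
    {"angular": [0, 0, 0], "travel": [10, 12, 0], "jaw": 30},
    {"angular": [0, 0, 0], "travel": [0, 0, 0], "jaw": 30}
  ]
}}

```text
clock: 4.15
ee_pos: [644.0, -38.8, 113.7]
tcp_rot: [0.0, 0.705, 0.709, 0.0]
wrist_force: [-0.5, -0.5, 0.2]
gripper_width: 37.6
```

```bash
python3 look.py w2; python3 st.py
```

```text
t 4.15 tcp [644.  -38.8 113.7] jawang 0.3 z [ 0.001 -0.001 -1.   ] w 37.6 F [-0.5 -0.5  0.2] q6 -0.08
[321. 147.] ztop 17 circ [648.9   4.6] 82.8 rect [648.8   4.9] [ 80.3 146.4] 7.3 hsv [109. 184. 211.] 
[ 42. 104.] ztop 65 circ [458.2  52.9] 8.8 rect [462.3  52.3] [17.6  8.5] 81.2 hsv [ 15. 158. 123.] cut
[ 61. 264.] ztop 53 circ [450.2 -59.6] 16.8 rect [454.  -56.1] [12.6 33.6] 43.4 hsv [ 21.  36. 108.] 
t 4.2 tcp [643.4 -39.4 113.7] jawang 0.3 z [ 0.    -0.001 -1.   ] w 37.5 F [-0.1  0.2 -0.4] q6 -0.08
```

View pics/w2.png

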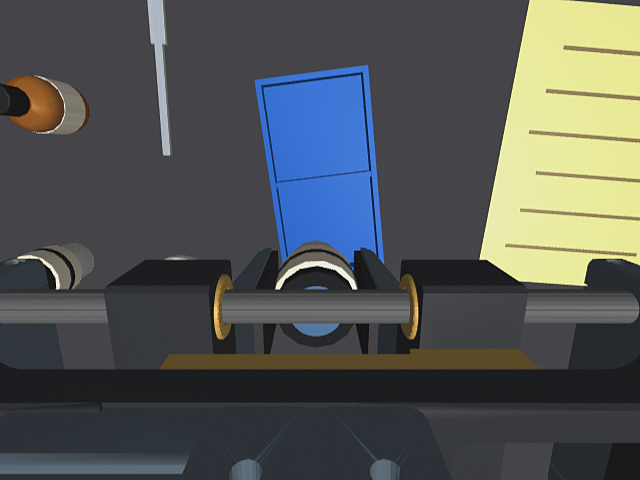

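The held eyepiece is upright at (316,300), over the lower blue bay; the tray measures about (648.5, 3). Lowering it.

Request:
{"name": "send_rows", "arguments": {
  "steps": [
    {"angular": [0, 0, 0], "travel": [10, 6, -20], "jaw": 30},
    {"angular": [0, 0, 0], "travel": [0, 0, -30], "jaw": 30},
    {"angular": [0, 0, 0], "travel": [0, 0, -20], "jaw": 30},
    {"angular": [0, 0, 0], "travel": [0, 0, -10], "jaw": 30},
    {"angular": [0, 0, 0], "travel": [0, 0, 0], "jaw": 30}
  ]
}}

```text
clock: 4.82
ee_pos: [650.9, -37.4, 27.6]
tcp_rot: [-0.001, 0.708, 0.706, -0.002]
wrist_force: [-0.2, -0.0, -0.6]
gripper_width: 37.0
```

Request:
{"name": "send_rows", "arguments": {
  "steps": [
    {"angular": [0, 0, 0], "travel": [2, 4, 0], "jaw": 30},
    {"angular": [0, 0, 0], "travel": [0, 0, -3], "jaw": 30},
    {"angular": [0, 0, 0], "travel": [0, 0, -1.5], "jaw": 30},
    {"angular": [0, 0, 0], "travel": [0, 0, 0], "jaw": 30}
  ]
}}

```text
clock: 5.32
ee_pos: [654.6, -33.4, 25.1]
tcp_rot: [0.001, 0.708, 0.706, -0.0]
wrist_force: [-0.8, -0.1, -1.9]
gripper_width: 37.3
```

Request:
{"name": "send_rows", "arguments": {
  "steps": [
    {"angular": [0, 0, 0], "travel": [0, 0, -2], "jaw": 30},
    {"angular": [0, 0, 0], "travel": [0, 0, 0], "jaw": 30}
  ]
}}

```text
clock: 5.58
ee_pos: [654.7, -33.4, 23.3]
tcp_rot: [0.001, 0.708, 0.706, 0.0]
wrist_force: [0.7, 0.2, -0.9]
gripper_width: 37.2
```

Request:
{"name": "send_rows", "arguments": {
  "steps": [
    {"angular": [0, 0, 0], "travel": [0, 0, -1], "jaw": 30},
    {"angular": [0, 0, 0], "travel": [0, 0, 0], "jaw": 30}
  ]
}}

```text
clock: 5.82
ee_pos: [655.0, -33.5, 22.9]
tcp_rot: [0.001, 0.708, 0.706, 0.0]
wrist_force: [-0.4, -0.1, -1.3]
gripper_width: 37.5
```

Request:
{"name": "send_rows", "arguments": {
  "steps": [
    {"angular": [0, 0, 0], "travel": [0, 0, 0], "jaw": 42},
    {"angular": [0, 0, 0], "travel": [0, 0, 0], "jaw": 64},
    {"angular": [0, 0, 0], "travel": [0, 0, 0], "jaw": 64},
    {"angular": [0, 0, 0], "travel": [0, 0, 0], "jaw": 64},
    {"angular": [0, 0, 0], "travel": [0, 0, 30], "jaw": 66},
    {"angular": [0, 0, 0], "travel": [0, 0, 50], "jaw": 66},
    {"angular": [0, 0, 0], "travel": [-30, 0, 40], "jaw": 66},
    {"angular": [0, 0, 0], "travel": [-40, -12, 20], "jaw": 66},
    {"angular": [0, 0, 0], "travel": [-40, -12, 0], "jaw": 66},
    {"angular": [0, 0, 0], "travel": [-40, -12, 0], "jaw": 66},
    {"angular": [0, 0, 0], "travel": [-40, -12, 0], "jaw": 66},
    {"angular": [0, 0, 0], "travel": [-15, 0, 0], "jaw": 66},
    {"angular": [0, 0, 0], "travel": [0, 0, 0], "jaw": 66}
  ]
}}

```text
clock: 7.45
ee_pos: [445.1, -82.2, 167.3]
tcp_rot: [0.003, 0.708, 0.707, 0.002]
wrist_force: [0.1, 0.1, 0.8]
gripper_width: 66.2
```

```bash
python3 look.py w3; python3 st.py
```

```text
t 7.45 tcp [445.1 -82.2 167.3] jawang -0.1 z [ 0.007 -0.003 -1.   ] w 66.2 F [0.1 0.1 0.8] q6 -0.21
[556. 131.] ztop 62 circ [653.8 -32.4] 17.4 rect [654.1 -32. ] [32.7 33.7] 89.8 hsv [100. 146. 204.] 
[328.  55.] ztop 66 circ [456.2  53. ] 9.1 rect [456.2  53. ] [17.5 17.8] 50.1 hsv [ 17. 172. 217.] 
[314. 205.] ztop 58 circ [444.6 -65.5] 17.0 rect [444.6 -65.3] [33.4 33. ] 59.1 hsv [ 96.  26. 232.] 
[407. 221.] ztop 13 circ [531.6 -86.4] 27.0 rect [531.3 -86.4] [53.2 53.4] 3.4 hsv [  0.   0. 247.] 
[192. 266.] ztop 56 circ [ 334.9 -122.1] 12.6 rect [ 338.1 -122.4] [18.4 22.9] 3.0 hsv [140. 142. 158.] 
[264. 338.] ztop 56 circ [ 399.3 -184.8] 19.9 rect [ 398.9 -181.5] [30.5 39.1] 89.8 hsv [ 72. 153. 247.] 
t 7.5 tcp [445.9 -82.2 167.3] jawang -0.1 z [ 0.008 -0.003 -1.   ] w 66.1 F [-0.3  0.4 -1. ] q6 -0.21
```

View pics/w3.png

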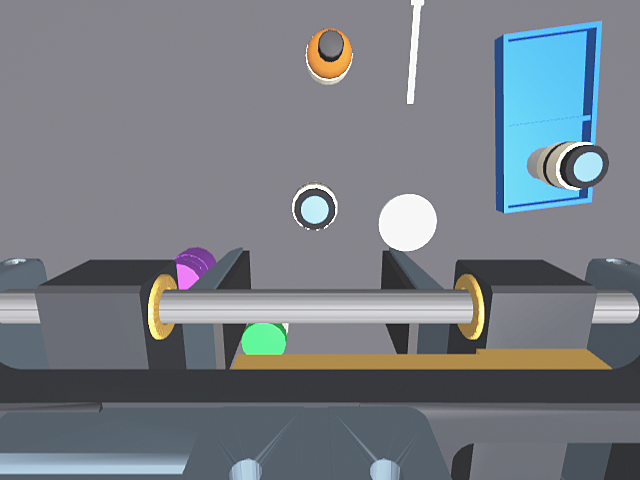

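Eyepiece 1 is upright in its bay at (585,168). Eyepiece 2 is at (314,205).

Request:
{"name": "send_rows", "arguments": {
  "steps": [
    {"angular": [0, 0, 0], "travel": [-1, 17, -20], "jaw": 66},
    {"angular": [0, 0, 0], "travel": [0, 0, -45], "jaw": 66},
    {"angular": [0, 0, 0], "travel": [0, 0, -45], "jaw": 66},
    {"angular": [0, 0, 0], "travel": [0, 0, -25], "jaw": 66},
    {"angular": [0, 0, 0], "travel": [0, 0, 0], "jaw": 66}
  ]
}}

```text
clock: 8.12
ee_pos: [455.5, -63.5, 29.3]
tcp_rot: [0.008, 0.706, 0.708, 0.005]
wrist_force: [-0.1, -0.0, -0.0]
gripper_width: 65.9
```

Request:
{"name": "send_rows", "arguments": {
  "steps": [
    {"angular": [0, 0, 0], "travel": [-11, -2, 0], "jaw": 66},
    {"angular": [0, 0, 0], "travel": [0, 0, 0], "jaw": 66}
  ]
}}

```text
clock: 8.38
ee_pos: [446.2, -65.6, 30.6]
tcp_rot: [0.009, 0.706, 0.708, 0.006]
wrist_force: [0.4, 0.6, 0.3]
gripper_width: 65.9
```

```bash
python3 st.py
```

```text
t 8.375 tcp [446.2 -65.6  30.6] jawang 0.2 z [ 0.022 -0.004 -1.   ] w 65.9 F [0.4 0.6 0.3] q6 -0.17
```

Request:
{"name": "send_rows", "arguments": {
  "steps": [
    {"angular": [0.2, 1.3, 0], "travel": [-1, 0, -8], "jaw": 66},
    {"angular": [0, 0, 0], "travel": [0, 0, -5], "jaw": 66},
    {"angular": [0, 0, 0], "travel": [0, 0, 0], "jaw": 66}
  ]
}}

```text
clock: 8.75
ee_pos: [446.9, -66.0, 18.5]
tcp_rot: [0.001, 0.706, 0.708, 0.0]
wrist_force: [0.2, -0.1, 0.6]
gripper_width: 65.9
```

```bash
python3 st.py
```

```text
t 8.75 tcp [446.9 -66.   18.5] jawang 0.1 z [ 0.002 -0.001 -1.   ] w 65.9 F [ 0.2 -0.1  0.6] q6 -0.17
```

Request:
{"name": "send_rows", "arguments": {
  "steps": [
    {"angular": [0, 0, 0], "travel": [-2, 0, 0], "jaw": 30},
    {"angular": [0, 0, 0], "travel": [0, 0, 0], "jaw": 30},
    {"angular": [0, 0, 0], "travel": [0, 0, 0], "jaw": 30},
    {"angular": [0, 0, 0], "travel": [0, 0, 0], "jaw": 30},
    {"angular": [0, 0, 0], "travel": [0, 0, 0], "jaw": 30}
  ],
  "grip_force": 20
}}

```text
clock: 9.38
ee_pos: [444.8, -66.0, 18.7]
tcp_rot: [0.001, 0.706, 0.708, 0.001]
wrist_force: [0.3, -0.6, -0.3]
gripper_width: 37.2
```

Request:
{"name": "send_rows", "arguments": {
  "steps": [
    {"angular": [0, 0, 0], "travel": [0, 0, 30], "jaw": 30},
    {"angular": [0, 0, 0], "travel": [0, 0, 40], "jaw": 30},
    {"angular": [0, 0, 0], "travel": [15, 0, 30], "jaw": 30},
    {"angular": [0, 0, 0], "travel": [38, 17, 0], "jaw": 30},
    {"angular": [0, 0, 0], "travel": [38, 23, 0], "jaw": 30},
    {"angular": [0, 0, 0], "travel": [38, 23, 0], "jaw": 30},
    {"angular": [0, 0, 0], "travel": [38, 23, 0], "jaw": 30},
    {"angular": [0, 0, 0], "travel": [24, 15, 0], "jaw": 30},
    {"angular": [0, 0, 0], "travel": [10, 6, 0], "jaw": 30},
    {"angular": [0, 0, 0], "travel": [0, 0, 0], "jaw": 30}
  ]
}}

```text
clock: 10.62
ee_pos: [648.4, 44.4, 120.4]
tcp_rot: [-0.0, 0.707, 0.707, -0.001]
wrist_force: [1.2, 0.1, -0.9]
gripper_width: 37.9
```

```bash
python3 st.py
```

```text
t 10.625 tcp [648.4  44.4 120.4] jawang 0.1 z [-0.002 -0.001 -1.   ] w 37.9 F [ 1.2  0.1 -0.9] q6 0.05
```

Request:
{"name": "send_rows", "arguments": {
  "steps": [
    {"angular": [0, 0, 0], "travel": [-4, -5, -25], "jaw": 30},
    {"angular": [0, 0, 0], "travel": [0, 0, -30], "jaw": 30},
    {"angular": [0, 0, 0], "travel": [0, 0, -20], "jaw": 30},
    {"angular": [0, 0, 0], "travel": [0, 0, -10], "jaw": 30},
    {"angular": [0, 0, 0], "travel": [0, 0, 0], "jaw": 30}
  ]
}}

```text
clock: 11.25
ee_pos: [639.1, 35.4, 34.7]
tcp_rot: [-0.001, 0.708, 0.706, -0.003]
wrist_force: [-0.2, -0.5, -1.1]
gripper_width: 37.8
```

Request:
{"name": "send_rows", "arguments": {
  "steps": [
    {"angular": [0, 0, 0], "travel": [4, 3, -6], "jaw": 30},
    {"angular": [0, 0, 0], "travel": [0, 0, -4], "jaw": 30},
    {"angular": [0, 0, 0], "travel": [0, 0, -1], "jaw": 30},
    {"angular": [0, 0, 0], "travel": [0, 0, 0], "jaw": 30}
  ]
}}

```text
clock: 11.75
ee_pos: [644.7, 38.5, 25.5]
tcp_rot: [0.001, 0.708, 0.706, -0.001]
wrist_force: [0.3, -0.4, -0.7]
gripper_width: 37.3
```

Request:
{"name": "send_rows", "arguments": {
  "steps": [
    {"angular": [0, 0, 0], "travel": [0, 0, -2.5], "jaw": 30},
    {"angular": [0, 0, 0], "travel": [0, 0, 0], "jaw": 30}
  ]
}}

```text
clock: 12.0
ee_pos: [644.8, 38.6, 23.1]
tcp_rot: [0.001, 0.708, 0.706, -0.001]
wrist_force: [-1.5, -0.4, -0.7]
gripper_width: 37.7
```

Request:
{"name": "send_rows", "arguments": {
  "steps": [
    {"angular": [0, 0, 0], "travel": [0, 0, -0.5], "jaw": 42},
    {"angular": [0, 0, 0], "travel": [0, 0, 0], "jaw": 64},
    {"angular": [0, 0, 0], "travel": [0, 0, 0], "jaw": 64},
    {"angular": [0, 0, 0], "travel": [0, 0, 0], "jaw": 64},
    {"angular": [0, 0, 0], "travel": [0, 0, 30], "jaw": 66},
    {"angular": [0, 0, 0], "travel": [0, 0, 50], "jaw": 66},
    {"angular": [0, 0, 0], "travel": [-20, -20, 40], "jaw": 66},
    {"angular": [0, 0, 0], "travel": [-35, -32, 30], "jaw": 66},
    {"angular": [0, 0, 0], "travel": [-35, -32, 20], "jaw": 66},
    {"angular": [0, 0, 0], "travel": [-35, -32, 0], "jaw": 66},
    {"angular": [0, 0, 0], "travel": [-35, -32, 0], "jaw": 66},
    {"angular": [0, 0, 0], "travel": [-35, -32, 0], "jaw": 66},
    {"angular": [0, 0, 0], "travel": [-35, -32, 0], "jaw": 66},
    {"angular": [0, 0, 0], "travel": [-15, -13, 0], "jaw": 66},
    {"angular": [0, 0, 0], "travel": [0, 0, 0], "jaw": 66}
  ]
}}

```text
clock: 13.88
ee_pos: [392.1, -192.1, 199.1]
tcp_rot: [0.004, 0.707, 0.707, -0.0]
wrist_force: [0.9, 0.5, 0.6]
gripper_width: 65.9
```

```bash
python3 look.py w4; python3 st.py
```

```text
t 13.875 tcp [ 392.1 -192.1  199.1] jawang -0.0 z [ 0.006 -0.007 -1.   ] w 65.9 F [0.9 0.5 0.6] q6 -0.48
[600.  41.] ztop 61 circ [647.6 -33.3] 15.1 rect [642.2 -34.6] [11.3 30.2] 13.3 hsv [100.  38. 163.] cut
[ 4. 94.] ztop 14 circ [ 97.6 -72.4] 30.8 rect [102.1 -73.3] [61.6 10.2] 79.4 hsv [ 43.   19.5 244. ] cut
[462. 101.] ztop 13 circ [531.8 -86.5] 27.5 rect [531.5 -86.4] [53.8 52.9] 0.0 hsv [  0.   0. 247.] 
[244. 150.] ztop 56 circ [ 328.6 -131.2] 19.9 rect [ 328.8 -131.1] [38.8 38.7] 0.4 hsv [148. 117. 247.] 
[322. 210.] ztop 56 circ [ 398.7 -185.2] 19.9 rect [ 398.9 -185.2] [38.9 39.3] 31.1 hsv [ 73. 120. 247.] 
[487. 237.] ztop 17 circ [ 575.2 -238.1] 59.8 rect [ 575.6 -238.6] [91.3 82.2] 74.4 hsv [ 30. 149. 247.] 
t 13.925 tcp [ 392.7 -191.8  199.1] jawang 0.0 z [ 0.006 -0.007 -1.   ] w 65.9 F [-0.1  0.   0.4] q6 -0.48
```

View pics/w4.png

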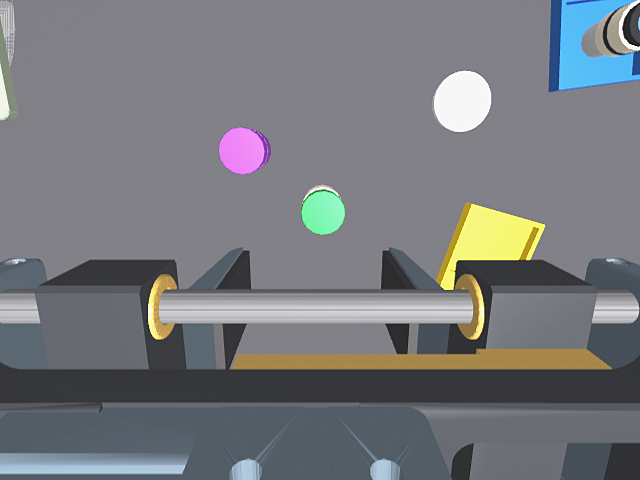

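The green-capped jar is at (322,210), at about (398.8, -185.2). The purple one at (244,150) stays.

Request:
{"name": "send_rows", "arguments": {
  "steps": [
    {"angular": [-0.4, 0.4, 0], "travel": [6, 6, -25], "jaw": 66},
    {"angular": [0, 0, 0], "travel": [0, 0, -45], "jaw": 66},
    {"angular": [0, 0, 0], "travel": [0, 0, -35], "jaw": 66},
    {"angular": [0, 0, 0], "travel": [0, 0, -15], "jaw": 66},
    {"angular": [0, 0, 0], "travel": [0, 0, 0], "jaw": 66}
  ]
}}

```text
clock: 14.55
ee_pos: [404.4, -182.9, 76.8]
tcp_rot: [0.007, 0.705, 0.709, -0.003]
wrist_force: [-0.2, -0.0, 0.2]
gripper_width: 66.1
```

```bash
python3 st.py
```

```text
t 14.55 tcp [ 404.4 -182.9   76.8] jawang 0.3 z [ 0.005 -0.015 -1.   ] w 66.1 F [-0.2 -0.   0.2] q6 -0.44
```

Request:
{"name": "send_rows", "arguments": {
  "steps": [
    {"angular": [0.9, 0.3, 0], "travel": [-6, -3, -15], "jaw": 66},
    {"angular": [0, 0, 0], "travel": [0, 0, -20], "jaw": 66},
    {"angular": [0, 0, 0], "travel": [0, 0, -15], "jaw": 66},
    {"angular": [0, 0, 0], "travel": [0, 0, -6], "jaw": 66},
    {"angular": [0, 0, 0], "travel": [0, 0, 0], "jaw": 66}
  ]
}}

```text
clock: 15.18
ee_pos: [400.7, -186.9, 20.0]
tcp_rot: [0.001, 0.705, 0.71, 0.002]
wrist_force: [-0.1, 0.7, -0.3]
gripper_width: 65.7
```

```bash
python3 st.py
```

```text
t 15.175 tcp [ 400.7 -186.9   20. ] jawang 0.4 z [ 0.005  0.001 -1.   ] w 65.7 F [-0.1  0.7 -0.3] q6 -0.47
```

Request:
{"name": "send_rows", "arguments": {
  "steps": [
    {"angular": [0, 0.3, 0], "travel": [-2, 1, -1], "jaw": 32},
    {"angular": [0, 0, 0], "travel": [0, 0, 0], "jaw": 32},
    {"angular": [0, 0, 0], "travel": [0, 0, 0], "jaw": 32},
    {"angular": [0, 0, 0], "travel": [0, 0, 0], "jaw": 32},
    {"angular": [0, 0, 0], "travel": [0, 0, 0], "jaw": 32}
  ]
}}

```text
clock: 15.8
ee_pos: [399.6, -186.3, 20.4]
tcp_rot: [0.001, 0.705, 0.71, 0.0]
wrist_force: [0.2, 0.4, -1.1]
gripper_width: 39.5
```

Request:
{"name": "send_rows", "arguments": {
  "steps": [
    {"angular": [0, 0, 0], "travel": [0, 0, 30], "jaw": 32},
    {"angular": [0, 0, 0], "travel": [0, 0, 40], "jaw": 32},
    {"angular": [0, 0, 0], "travel": [12, 0, 25], "jaw": 32},
    {"angular": [0, 0, 0], "travel": [38, -10, 0], "jaw": 32},
    {"angular": [0, 0, 0], "travel": [40, -12, 0], "jaw": 32},
    {"angular": [0, 0, 0], "travel": [40, -12, 0], "jaw": 32},
    {"angular": [0, 0, 0], "travel": [30, -10, 0], "jaw": 32},
    {"angular": [0, 0, 0], "travel": [14, -3, 0], "jaw": 32},
    {"angular": [0, 0, 0], "travel": [0, 0, 0], "jaw": 32}
  ]
}}

```text
clock: 16.92
ee_pos: [576.4, -233.3, 117.1]
tcp_rot: [-0.001, 0.705, 0.71, -0.0]
wrist_force: [0.1, -0.7, -0.9]
gripper_width: 39.5
```

```bash
python3 st.py
```

```text
t 16.925 tcp [ 576.4 -233.3  117.1] jawang 0.4 z [-0.002  0.001 -1.   ] w 39.5 F [ 0.1 -0.7 -0.9] q6 -0.41
```

Request:
{"name": "send_rows", "arguments": {
  "steps": [
    {"angular": [0, 0, 0], "travel": [0, 0, -25], "jaw": 32},
    {"angular": [0, 0, 0], "travel": [0, 0, -30], "jaw": 32},
    {"angular": [0, 0, 0], "travel": [0, 0, -20], "jaw": 32},
    {"angular": [0, 0, 0], "travel": [0, 0, -10], "jaw": 32},
    {"angular": [0, 0, 0], "travel": [0, 0, 0], "jaw": 32}
  ]
}}

```text
clock: 17.55
ee_pos: [572.2, -232.1, 30.2]
tcp_rot: [-0.002, 0.705, 0.71, -0.001]
wrist_force: [0.4, -0.5, -0.5]
gripper_width: 39.4
```

Request:
{"name": "send_rows", "arguments": {
  "steps": [
    {"angular": [0, 0, 0], "travel": [5, 0, -3], "jaw": 32},
    {"angular": [0, 0, 0], "travel": [0, 0, -2], "jaw": 32},
    {"angular": [0, 0, 0], "travel": [0, 0, -1], "jaw": 32},
    {"angular": [0, 0, 0], "travel": [0, 0, 0], "jaw": 32}
  ]
}}

```text
clock: 18.05
ee_pos: [578.9, -232.7, 26.4]
tcp_rot: [-0.0, 0.705, 0.71, -0.0]
wrist_force: [-0.0, -1.1, -0.1]
gripper_width: 39.6
```

Request:
{"name": "send_rows", "arguments": {
  "steps": [
    {"angular": [0, 0, 0], "travel": [0, 0, -1.5], "jaw": 32},
    {"angular": [0, 0, 0], "travel": [0, 0, 0], "jaw": 32}
  ]
}}

```text
clock: 18.3
ee_pos: [579.0, -232.8, 25.0]
tcp_rot: [-0.0, 0.705, 0.71, -0.0]
wrist_force: [0.6, 0.0, -0.5]
gripper_width: 39.4
```

Request:
{"name": "send_rows", "arguments": {
  "steps": [
    {"angular": [0, 0, 0], "travel": [0, 0, -0.6], "jaw": 32},
    {"angular": [0, 0, 0], "travel": [0, 0, 0], "jaw": 44},
    {"angular": [0, 0, 0], "travel": [0, 0, 0], "jaw": 64},
    {"angular": [0, 0, 0], "travel": [0, 0, 0], "jaw": 64},
    {"angular": [0, 0, 0], "travel": [0, 0, 0], "jaw": 64},
    {"angular": [0, 0, 0], "travel": [0, 0, 30], "jaw": 66},
    {"angular": [0, 0, 0], "travel": [0, 0, 50], "jaw": 66},
    {"angular": [0, 0, 0], "travel": [-10, 20, 45], "jaw": 66},
    {"angular": [0, 0, 0], "travel": [-16, 40, 30], "jaw": 66},
    {"angular": [0, 0, 0], "travel": [-18, 50, 15], "jaw": 66},
    {"angular": [0, 0, 0], "travel": [-18, 50, 0], "jaw": 66},
    {"angular": [0, 0, 0], "travel": [-18, 50, 0], "jaw": 66},
    {"angular": [0, 0, 0], "travel": [-18, 50, 0], "jaw": 66},
    {"angular": [0, 0, 0], "travel": [-18, 50, 0], "jaw": 66},
    {"angular": [0, 0, 0], "travel": [-16, 45, 0], "jaw": 66},
    {"angular": [0, 0, 0], "travel": [-10, 30, 0], "jaw": 66},
    {"angular": [0, 0, 0], "travel": [0, 12, 0], "jaw": 66},
    {"angular": [0, 0, 0], "travel": [0, 0, 0], "jaw": 66}
  ]
}}

```text
clock: 20.55
ee_pos: [432.0, 174.8, 201.5]
tcp_rot: [0.002, 0.705, 0.709, 0.004]
wrist_force: [-0.5, -0.4, 0.4]
gripper_width: 66.0
```

```bash
python3 look.py w5; python3 st.py
```

```text
t 20.55 tcp [432.  174.8 201.5] jawang 0.3 z [ 0.008  0.002 -1.   ] w 66.0 F [-0.5 -0.4  0.4] q6 0.36
[230.  39.] ztop 37 circ [356.3 331.8] 44.7 rect [356.5 331.7] [84.4 34.9] 12.7 hsv [ 30.   7. 247.] 
[468.  97.] ztop 17 circ [576.4 279.5] 66.8 rect [576.6 279.3] [ 65.3 118.1] 1.0 hsv [  2. 170. 248.] 
[627. 177.] ztop 31 circ [746.  197.8] 47.8 rect [747.4 197.7] [19.5 94.9] 1.1 hsv [ 11.  17. 191.] cut
[317. 211.] ztop 56 circ [434.  181.6] 19.9 rect [434.1 181.5] [39.  39.1] 35.9 hsv [ 75. 114. 247.] 
[337. 336.] ztop 65 circ [456.  54.] 9.1 rect [456.1  54.5] [16.9 17.4] 87.1 hsv [ 19. 160. 210.] 
t 20.6 tcp [431.9 174.3 201.5] jawang 0.2 z [ 0.008  0.002 -1.   ] w 65.8 F [-0.1 -0.8  0.7] q6 0.36
```

View pics/w5.png

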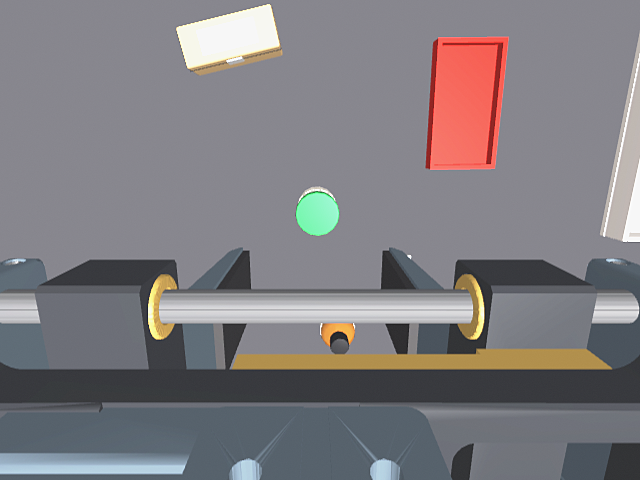

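Jar 2 is at (317,211), at about (434, 181.5). The box is at (230,39), at about (356.5, 331.7) and 13°. The red tray is at about (576.5, 279.3) and 1°.

Request:
{"name": "send_rows", "arguments": {
  "steps": [
    {"angular": [0, 0.5, 0], "travel": [2, 7, -25], "jaw": 66},
    {"angular": [0, 0, 0], "travel": [0, 0, -45], "jaw": 66},
    {"angular": [0, 0, 0], "travel": [0, 0, -35], "jaw": 66},
    {"angular": [0, 0, 0], "travel": [0, 0, -15], "jaw": 66},
    {"angular": [0, 0, 0], "travel": [0, 0, 0], "jaw": 66}
  ]
}}

```text
clock: 21.22
ee_pos: [437.5, 175.5, 78.8]
tcp_rot: [0.001, 0.709, 0.706, 0.001]
wrist_force: [0.2, 0.5, 0.2]
gripper_width: 66.2
```

```bash
python3 st.py
```

```text
t 21.225 tcp [437.5 175.5  78.8] jawang -0.2 z [ 0.003  0.001 -1.   ] w 66.2 F [0.2 0.5 0.2] q6 0.36
```

Request:
{"name": "send_rows", "arguments": {
  "steps": [
    {"angular": [0, 0.2, 0], "travel": [-5, 6, -15], "jaw": 66},
    {"angular": [0, 0, 0], "travel": [0, 0, -20], "jaw": 66},
    {"angular": [0, 0, 0], "travel": [0, 0, -15], "jaw": 66},
    {"angular": [0, 0, 0], "travel": [0, 0, -7], "jaw": 66},
    {"angular": [0, 0, 0], "travel": [0, 0, 0], "jaw": 66}
  ]
}}

```text
clock: 21.85
ee_pos: [434.3, 181.7, 21.2]
tcp_rot: [0.0, 0.71, 0.705, 0.002]
wrist_force: [0.5, 0.1, 0.7]
gripper_width: 66.0
```

Request:
{"name": "send_rows", "arguments": {
  "steps": [
    {"angular": [0, 0, 0], "travel": [0, 0, -1], "jaw": 32},
    {"angular": [0, 0, 0], "travel": [0, 0, 0], "jaw": 32},
    {"angular": [0, 0, 0], "travel": [0, 0, 0], "jaw": 32},
    {"angular": [0, 0, 0], "travel": [0, 0, 0], "jaw": 32},
    {"angular": [0, 0, 0], "travel": [0, 0, 0], "jaw": 32}
  ]
}}

```text
clock: 22.48
ee_pos: [435.4, 182.2, 21.7]
tcp_rot: [0.001, 0.71, 0.705, 0.004]
wrist_force: [0.2, -0.6, -0.0]
gripper_width: 39.6
```

Request:
{"name": "send_rows", "arguments": {
  "steps": [
    {"angular": [0, 0, 0], "travel": [0, 0, 30], "jaw": 32},
    {"angular": [0, 0, 0], "travel": [0, 0, 45], "jaw": 32},
    {"angular": [0, 0, 0], "travel": [10, 0, 35], "jaw": 32},
    {"angular": [0, 0, 0], "travel": [10, -25, 10], "jaw": 32},
    {"angular": [0, 0, 0], "travel": [12, -45, 0], "jaw": 32},
    {"angular": [0, 0, 0], "travel": [13, -50, 0], "jaw": 32},
    {"angular": [0, 0, 0], "travel": [13, -50, 0], "jaw": 32},
    {"angular": [0, 0, 0], "travel": [13, -50, 0], "jaw": 32},
    {"angular": [0, 0, 0], "travel": [13, -50, 0], "jaw": 32},
    {"angular": [0, 0, 0], "travel": [13, -50, 0], "jaw": 32},
    {"angular": [0, 0, 0], "travel": [10, -50, 0], "jaw": 32},
    {"angular": [0, 0, 0], "travel": [8, -45, 0], "jaw": 32},
    {"angular": [0, 0, 0], "travel": [5, -35, 0], "jaw": 32},
    {"angular": [0, 0, 0], "travel": [2, -20, 0], "jaw": 32},
    {"angular": [0, 0, 0], "travel": [0, 0, 0], "jaw": 32}
  ]
}}

```text
clock: 24.35
ee_pos: [557.9, -302.9, 144.1]
tcp_rot: [0.001, 0.709, 0.705, 0.005]
wrist_force: [-0.0, 1.3, -0.4]
gripper_width: 39.7
```

```bash
python3 st.py
```

```text
t 24.35 tcp [ 557.9 -302.9  144.1] jawang -0.3 z [ 0.007  0.006 -1.   ] w 39.7 F [-0.   1.3 -0.4] q6 -0.52
```

Request:
{"name": "send_rows", "arguments": {
  "steps": [
    {"angular": [0, 0, 0], "travel": [0, 0, -25], "jaw": 32},
    {"angular": [0, 0, 0], "travel": [0, 0, -35], "jaw": 32},
    {"angular": [0, 0, 0], "travel": [0, 0, -30], "jaw": 32},
    {"angular": [0, 0, 0], "travel": [0, 0, -15], "jaw": 32},
    {"angular": [0, 0, 0], "travel": [0, 0, 0], "jaw": 32}
  ]
}}

```text
clock: 24.98
ee_pos: [557.8, -295.5, 38.1]
tcp_rot: [-0.0, 0.707, 0.707, 0.006]
wrist_force: [0.7, 0.1, -0.0]
gripper_width: 39.7
```

```bash
python3 st.py
```

```text
t 24.975 tcp [ 557.8 -295.5   38.1] jawang -0.0 z [ 0.008  0.009 -1.   ] w 39.7 F [ 0.7  0.1 -0. ] q6 -0.52
```

Request:
{"name": "send_rows", "arguments": {
  "steps": [
    {"angular": [-0.4, 0.3, 0], "travel": [0, -6, -6], "jaw": 32},
    {"angular": [0, 0, 0], "travel": [0, 0, -4], "jaw": 32},
    {"angular": [0, 0, 0], "travel": [0, 0, -1], "jaw": 32},
    {"angular": [0, 0, 0], "travel": [0, 0, 0], "jaw": 32}
  ]
}}

```text
clock: 25.48
ee_pos: [559.9, -302.5, 29.8]
tcp_rot: [0.003, 0.707, 0.707, 0.002]
wrist_force: [-0.7, 0.1, -1.2]
gripper_width: 39.6
```

```bash
python3 st.py
```

```text
t 25.475 tcp [ 559.9 -302.5   29.8] jawang 0.0 z [ 0.008 -0.002 -1.   ] w 39.6 F [-0.7  0.1 -1.2] q6 -0.52
```

Request:
{"name": "send_rows", "arguments": {
  "steps": [
    {"angular": [0, 0, 0], "travel": [-1, 0, -2.5], "jaw": 32},
    {"angular": [0, 0, 0], "travel": [0, 0, -1], "jaw": 32},
    {"angular": [0, 0, 0], "travel": [0, 0, 0], "jaw": 32}
  ]
}}

```text
clock: 25.85
ee_pos: [558.9, -302.7, 26.5]
tcp_rot: [0.004, 0.707, 0.707, 0.002]
wrist_force: [-0.5, 0.1, -0.4]
gripper_width: 39.7
```

Request:
{"name": "send_rows", "arguments": {
  "steps": [
    {"angular": [0, 0, 0], "travel": [0, 0, -0.7], "jaw": 32},
    {"angular": [0, 0, 0], "travel": [0, 0, 0], "jaw": 44},
    {"angular": [0, 0, 0], "travel": [0, 0, 0], "jaw": 64},
    {"angular": [0, 0, 0], "travel": [0, 0, 0], "jaw": 64},
    {"angular": [0, 0, 0], "travel": [0, 0, 0], "jaw": 64},
    {"angular": [0, 0, 0], "travel": [0, 0, 30], "jaw": 66},
    {"angular": [0, 0, 0], "travel": [0, 0, 50], "jaw": 66},
    {"angular": [0, 0, 0], "travel": [-10, 25, 45], "jaw": 66},
    {"angular": [0, 0, 0], "travel": [-15, 45, 35], "jaw": 66},
    {"angular": [0, 0, 10.3], "travel": [-15, 50, 20], "jaw": 66},
    {"angular": [0, 0, 10.3], "travel": [-15, 50, 0], "jaw": 66},
    {"angular": [0, 0, 10.3], "travel": [-15, 50, 0], "jaw": 66},
    {"angular": [0, 0, 10.3], "travel": [-15, 50, 0], "jaw": 66},
    {"angular": [0, 0, 10.3], "travel": [-15, 50, 0], "jaw": 66},
    {"angular": [0, 0, 10.3], "travel": [-15, 50, 0], "jaw": 66},
    {"angular": [0, 0, 10.3], "travel": [-15, 50, 0], "jaw": 66},
    {"angular": [0, 0, 10.3], "travel": [-15, 50, 0], "jaw": 66},
    {"angular": [0, 0, 10.3], "travel": [-15, 50, 0], "jaw": 66},
    {"angular": [0, 0, 10.3], "travel": [-15, 45, 0], "jaw": 66},
    {"angular": [0, 0, 0], "travel": [0, 0, 0], "jaw": 66}
  ]
}}

```text
clock: 28.35
ee_pos: [376.6, 278.8, 213.6]
tcp_rot: [0.004, -0.142, 0.99, 0.009]
wrist_force: [-0.2, -1.0, 0.1]
gripper_width: 66.1
```

```bash
python3 st.py
```

```text
t 28.35 tcp [376.6 278.8 213.6] jawang 106.3 z [ 0.005  0.019 -1.   ] w 66.1 F [-0.2 -1.   0.1] q6 -1.26
```

Request:
{"name": "send_rows", "arguments": {
  "steps": [
    {"angular": [-1.1, 0.3, -3.3], "travel": [-8, 27, 0], "jaw": 66},
    {"angular": [0, 0, 0], "travel": [-7, 24, -5], "jaw": 66},
    {"angular": [0, 0, 0], "travel": [0, 0, 0], "jaw": 66}
  ]
}}

```text
clock: 28.72
ee_pos: [361.9, 329.0, 208.8]
tcp_rot: [0.001, -0.11, 0.994, -0.002]
wrist_force: [0.4, -0.8, -0.7]
gripper_width: 65.9
```

```bash
python3 look.py w6; python3 st.py
```

```text
t 28.725 tcp [361.9 329.  208.8] jawang 102.6 z [ 0.002 -0.003 -1.   ] w 65.9 F [ 0.4 -0.8 -0.7] q6 -1.07
[320. 208.] ztop 36 circ [356.3 331.6] 44.5 rect [356.4 331.7] [84.2 34.2] 12.4 hsv [ 30.   2. 247.] 
[540. 232.] ztop 14 circ [337.7 569.6] 83.0 rect [337.4 569.8] [ 75. 151.] 1.6 hsv [115.  18. 236.] 
[ 34. 243.] ztop 65 circ [454.8  53.7] 9.0 rect [454.   55.2] [15.7 14. ] 10.6 hsv [ 19.  33. 197.] cut
t 28.775 tcp [362.2 328.3 209. ] jawang 102.6 z [ 0.002 -0.003 -1.   ] w 66.1 F [1.  0.5 0.6] q6 -1.07
```

View pics/w6.png

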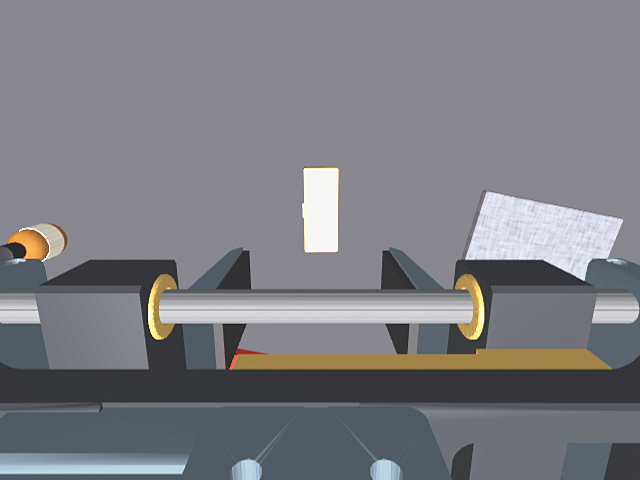

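The box is at (320,208), at (356.4, 331.7) and 12.5°, lid up, and the jaws are lined up with it.

Request:
{"name": "send_rows", "arguments": {
  "steps": [
    {"angular": [0, 0, 0], "travel": [-6, 3, -30], "jaw": 60},
    {"angular": [0, 0, 0], "travel": [0, 0, -45], "jaw": 60},
    {"angular": [0, 0, 0], "travel": [0, 0, -45], "jaw": 60},
    {"angular": [0, 0, 0], "travel": [0, 0, -20], "jaw": 60},
    {"angular": [0, 0, 0], "travel": [0, 0, 0], "jaw": 60}
  ]
}}

```text
clock: 29.4
ee_pos: [359.7, 325.0, 68.1]
tcp_rot: [0.004, -0.105, 0.994, -0.002]
wrist_force: [0.1, 0.2, 0.3]
gripper_width: 60.3
```

```bash
python3 st.py
```

```text
t 29.4 tcp [359.7 325.   68.1] jawang 102.1 z [ 0.008 -0.003 -1.   ] w 60.3 F [0.1 0.2 0.3] q6 -1.06
```

Request:
{"name": "send_rows", "arguments": {
  "steps": [
    {"angular": [0.1, 0.4, 0.5], "travel": [-3, 7, -10], "jaw": 60},
    {"angular": [0, 0, 0], "travel": [0, 0, -20], "jaw": 60},
    {"angular": [0, 0, 0], "travel": [0, 0, -14], "jaw": 60},
    {"angular": [0, 0, 0], "travel": [0, 0, -6], "jaw": 60},
    {"angular": [0, 0, 0], "travel": [0, 0, 0], "jaw": 60}
  ]
}}

```text
clock: 30.02
ee_pos: [359.9, 333.9, 19.8]
tcp_rot: [0.004, -0.109, 0.994, 0.002]
wrist_force: [-0.3, 0.4, 0.2]
gripper_width: 60.2
```

```bash
python3 st.py
```

```text
t 30.025 tcp [359.9 333.9  19.8] jawang 102.5 z [ 0.007  0.005 -1.   ] w 60.2 F [-0.3  0.4  0.2] q6 -1.06
```

Request:
{"name": "send_rows", "arguments": {
  "steps": [
    {"angular": [-0.3, 0.4, 0], "travel": [-3, -2, -5], "jaw": 60},
    {"angular": [0, 0, 0], "travel": [0, 0, -1], "jaw": 60},
    {"angular": [0, 0, 0], "travel": [0, 0, 0], "jaw": 60}
  ]
}}

```text
clock: 30.4
ee_pos: [357.3, 332.4, 14.4]
tcp_rot: [0.0, -0.109, 0.994, 0.001]
wrist_force: [-0.0, -0.5, 0.6]
gripper_width: 59.9
```

```bash
python3 st.py
```

```text
t 30.4 tcp [357.3 332.4  14.4] jawang 102.5 z [ 0.001  0.001 -1.   ] w 59.9 F [-0.  -0.5  0.6] q6 -1.06
```

Request:
{"name": "send_rows", "arguments": {
  "steps": [
    {"angular": [0, 0, 0], "travel": [-0.5, 0, 0], "jaw": 26},
    {"angular": [0, 0, 0], "travel": [0, 0, 0], "jaw": 26},
    {"angular": [0, 0, 0], "travel": [0, 0, 0], "jaw": 26},
    {"angular": [0, 0, 0], "travel": [0, 0, 0], "jaw": 26},
    {"angular": [0, 0, 0], "travel": [0, 0, 0], "jaw": 26}
  ],
  "grip_force": 25
}}

```text
clock: 31.02
ee_pos: [356.9, 332.6, 14.8]
tcp_rot: [0.001, -0.109, 0.994, 0.001]
wrist_force: [-0.4, -0.5, -0.1]
gripper_width: 33.8
```

```bash
python3 st.py
```

```text
t 31.025 tcp [356.9 332.6  14.8] jawang 102.5 z [ 0.001  0.002 -1.   ] w 33.8 F [-0.4 -0.5 -0.1] q6 -1.06
```

Request:
{"name": "send_rows", "arguments": {
  "steps": [
    {"angular": [0, 0, 0], "travel": [0, 0, 30], "jaw": 26},
    {"angular": [0, 0, 0], "travel": [0, 0, 40], "jaw": 26},
    {"angular": [0, 0, -10.1], "travel": [15, -4, 30], "jaw": 26},
    {"angular": [0, 0, -10.1], "travel": [22, -5.5, 0], "jaw": 26},
    {"angular": [0, 0, -10.1], "travel": [22, -5.5, 0], "jaw": 26},
    {"angular": [0, 0, -10.1], "travel": [22, -5.5, 0], "jaw": 26},
    {"angular": [0, 0, -10.1], "travel": [22, -5.5, 0], "jaw": 26},
    {"angular": [0, 0, -10.1], "travel": [22, -5.5, 0], "jaw": 26},
    {"angular": [0, 0, -10.1], "travel": [22, -5.5, 0], "jaw": 26},
    {"angular": [0, 0, -10.1], "travel": [22, -5.5, 0], "jaw": 26},
    {"angular": [0, 0, -10.1], "travel": [22, -5.5, 0], "jaw": 26},
    {"angular": [0, 0, -9], "travel": [16, -4, 0], "jaw": 26},
    {"angular": [0, 0, 0], "travel": [0, 0, 0], "jaw": 26}
  ]
}}

```text
clock: 32.65
ee_pos: [566.5, 276.1, 114.2]
tcp_rot: [-0.002, 0.711, 0.703, -0.001]
wrist_force: [-0.6, 0.3, -0.8]
gripper_width: 33.9
```

```bash
python3 st.py
```

```text
t 32.65 tcp [566.5 276.1 114.2] jawang -0.6 z [-0.005  0.002 -1.   ] w 33.9 F [-0.6  0.3 -0.8] q6 0.44
```

Request:
{"name": "send_rows", "arguments": {
  "steps": [
    {"angular": [0, -0.3, 1.6], "travel": [10, 3, -15], "jaw": 26},
    {"angular": [0, 0, 0], "travel": [0, 0, -25], "jaw": 26},
    {"angular": [0, 0, 0], "travel": [0, 0, -20], "jaw": 26},
    {"angular": [0, 0, 0], "travel": [0, 0, -10], "jaw": 26},
    {"angular": [0, 0, 0], "travel": [0, 0, 0], "jaw": 26}
  ]
}}

```text
clock: 33.28
ee_pos: [574.0, 280.2, 38.5]
tcp_rot: [-0.001, 0.695, 0.719, -0.001]
wrist_force: [-0.4, 0.6, -1.3]
gripper_width: 34.2
```

```bash
python3 look.py w7;python3 st.py
```

```text
t 33.275 tcp [574.  280.2  38.5] jawang 1.9 z [-0.003  0.001 -1.   ] w 34.2 F [-0.4  0.6 -1.3] q6 0.4
[626. 197.] ztop 30 circ [741.4 309.6] 18.4 rect [739.3 309.4] [ 5.3 36.9] 6.0 hsv [ 12.  17. 179.] cut
[318. 232.] ztop 61 circ [573.1 299.6] 27.1 rect [573.  302.3] [53.9 39.3] 1.9 hsv [ 26.  21. 247.] 
[315. 338.] ztop 67 circ [574.1 268.7] 17.7 rect [574.2 268.4] [34.3  9.9] 0.7 hsv [ 30.  20. 247.] 
t 33.325 tcp [574.3 280.4  39.1] jawang 1.9 z [-0.002  0.001 -1.   ] w 33.8 F [ 1.1  0.  -1.2] q6 0.4
```

View pics/w7.png

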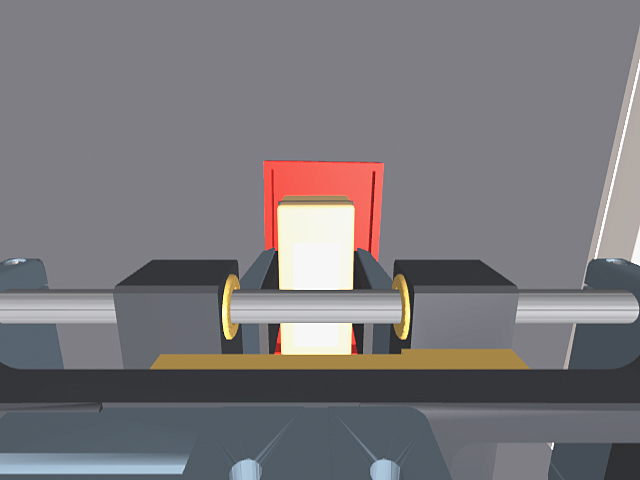

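The box is centred over the red tray and aligned with it. Its two visible top patches read different heights, so I'll check for pitch in the grasp before lowering.

Run:
```python
from h import *
C=cam("wrist"); im,d=arm.camera("wrist"); P=cloud(d,C)
for v in range(200,352,12):
    r=P[v,300:335]; print(v,np.round(np.median(r,axis=0),1))
```

```text
200 [573.3 322.2  48.9]
212 [573.  318.5  59.3]
224 [573.6 313.3  59.1]
236 [573.8 307.9  59.2]
248 [573.9 302.5  59.4]
260 [574.1 297.   59.3]
272 [574.3 291.4  59.5]
284 [574.5 285.7  59.6]
296 [573.5 312.6 134.5]
308 [573.6 310.3 135.8]
320 [573.7 307.  135.3]
332 [575.3 261.7  59.4]
344 [575.5 255.5  59.3]
```

The top is flat at z about 59.3 along its whole length, so there's no pitch. Lowering it.

Request:
{"name": "send_rows", "arguments": {
  "steps": [
    {"angular": [0, 0, -0.9], "travel": [2, -1, -7], "jaw": 26},
    {"angular": [0, 0, 0], "travel": [0, 0, -6], "jaw": 26},
    {"angular": [0, 0, 0], "travel": [0, 0, -3], "jaw": 26},
    {"angular": [0, 0, 0], "travel": [0, 0, 0], "jaw": 26}
  ]
}}

```text
clock: 33.88
ee_pos: [578.1, 279.9, 24.6]
tcp_rot: [-0.0, 0.701, 0.713, 0.002]
wrist_force: [0.6, 0.1, -1.2]
gripper_width: 33.7
```

```bash
python3 st.py
```

```text
t 33.875 tcp [578.1 279.9  24.6] jawang 0.9 z [ 0.003  0.003 -1.   ] w 33.7 F [ 0.6  0.1 -1.2] q6 0.41
```

Request:
{"name": "send_rows", "arguments": {
  "steps": [
    {"angular": [0, 0, 0], "travel": [-1, 0, -3.5], "jaw": 26},
    {"angular": [0, 0, 0], "travel": [0, 0, -1], "jaw": 26},
    {"angular": [0, 0, 0], "travel": [0, 0, 0], "jaw": 26}
  ]
}}

```text
clock: 34.25
ee_pos: [577.2, 280.0, 20.0]
tcp_rot: [-0.0, 0.701, 0.713, 0.002]
wrist_force: [-0.3, -0.1, -1.1]
gripper_width: 33.7
```

Request:
{"name": "send_rows", "arguments": {
  "steps": [
    {"angular": [0, 0, 0], "travel": [0, 0, -1], "jaw": 26},
    {"angular": [0, 0, 0], "travel": [0, 0, 0], "jaw": 38},
    {"angular": [0, 0, 0], "travel": [0, 0, 0], "jaw": 54},
    {"angular": [0, 0, 0], "travel": [0, 0, 0], "jaw": 54},
    {"angular": [0, 0, 0], "travel": [0, 0, 0], "jaw": 54},
    {"angular": [0, 0, 0], "travel": [0, 0, 30], "jaw": 60},
    {"angular": [0, 0, 0], "travel": [0, 0, 50], "jaw": 60},
    {"angular": [0, 0, 0], "travel": [-20, -10, 50], "jaw": 60},
    {"angular": [0, 0, 0], "travel": [-45, 0, 50], "jaw": 60},
    {"angular": [0, 0, 0], "travel": [-50, 0, 40], "jaw": 60},
    {"angular": [0, 0, 0], "travel": [-50, 0, 20], "jaw": 60},
    {"angular": [0, 0, 0], "travel": [0, 0, 0], "jaw": 60}
  ]
}}

```text
clock: 35.75
ee_pos: [412.8, 269.2, 261.0]
tcp_rot: [-0.0, 0.702, 0.712, 0.004]
wrist_force: [0.3, 0.3, -0.7]
gripper_width: 60.0
```

```bash
python3 st.py
python3 - <<'E'
from h import *
for n in ("scene","side"):
    im,d=arm.camera(n); P=cloud(d,cam(n)); a,b=((120,380,170,560) if n=="scene" else (140,440,150,450)),0
    cv2.imwrite(f"pics/{n}9.png",cv2.resize(im[a[0]:a[1],a[2]:a[3]],None,fx=2,fy=2,interpolation=2))
    for nm,(x,y),r in (("ep",(654,-33),26),("ep",(645,39),26),("jar",(578,-232),27),("jar",(559,-302),27),("box",(577,280),55),("bottle",(459,53),26),("pjar",(329,-132),26),("pep",(319,-388),26)):
        q=(np.hypot(P[...,0]-x,P[...,1]-y)<r)&(P[...,2]>25)&(P[...,2]<90)
        p=P[q]; 
        if len(p)<10: print(n,nm,"none"); continue
        zt=np.percentile(p[:,2],97); t=p[p[:,2]>zt-5]; w=cv2.minAreaRect(t[:,:2].astype(np.float32)); print(n,nm,round(zt,1),np.round(w[0],1),np.round(w[1],1),round(w[2],1))
E
```

```text
t 35.75 tcp [412.8 269.2 261. ] jawang 0.9 z [ 0.005  0.007 -1.   ] w 60.0 F [ 0.3  0.3 -0.7] q6 0.54
scene ep 62.4 [656.  -31.8] [35.6 31.1] 42.4
scene ep 62.0 [646.3  39. ] [33. 32.] 38.2
scene jar 60.3 [ 581.1 -230.9] [43.3 37.7] 45.4
scene jar 60.5 [ 561.5 -302.9] [39.3 37.1] 43.3
scene box 40.3 [578.4 279.2] [37.6 83.6] 0.4
scene bottle 64.7 [459.2  53. ] [17.2 16.8] 34.8
scene pjar 56.4 [ 331.5 -131.1] [40.  37.3] 78.9
scene pep 58.8 [ 323.6 -387.1] [35.  30.9] 64.0
side ep 61.8 [652.4 -32.7] [34.8 31.1] 76.8
side ep 61.6 [642.3  38.5] [35.6 31.6] 78.6
side jar 59.4 [ 576.1 -232.6] [39.5 39.9] 32.0
side jar 59.4 [ 557.5 -303.8] [40.  38.7] 84.7
side box 40.3 [574.6 276.3] [33.6 85.8] 0.6
side bottle 65.2 [455.   51.2] [17.6 15.2] 38.7
side pjar 55.7 [ 327.6 -132.7] [38.9 38.6] 19.3
side pep 58.1 [ 318.5 -387.7] [32.8 34.7] 34.0
```

View pics/side9.png

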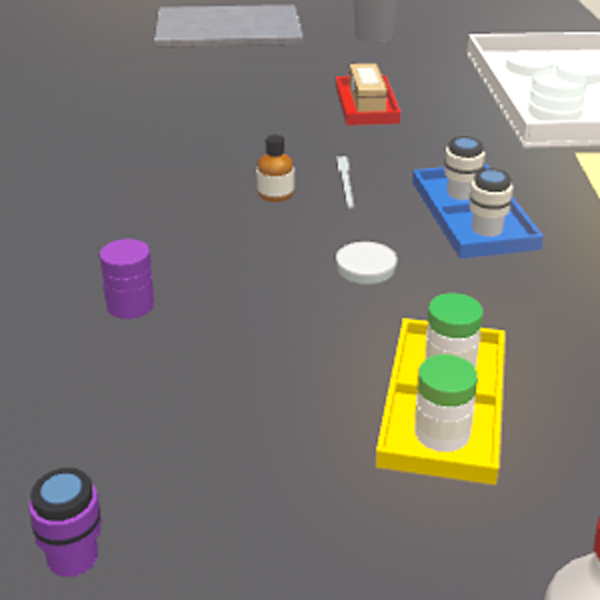

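View pics/scene9.png

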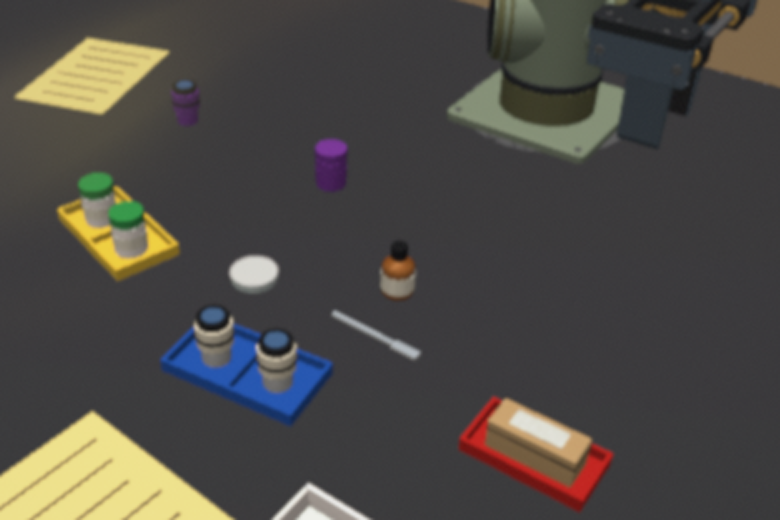

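The side and scene crops show both eyepieces in the blue bays, both jars in the yellow bays, and the box label-up in red. The bottle and the purple lookalikes haven't moved. Handing in.

```bash
python3 -c "
from cell import arm
print(arm.close_job())"
```

```text
the job is handed in; nothing more can be done
None
```

I put everything away and handed the job in at about 36 s of robot time. I worked in the order listed: both eyepieces upright in the blue bays, both green-capped jars upright in the yellow bays, then the slide box label up and lengthwise in the red tray.

**Seating:** The last scene and side pictures put the object tops at about 62 mm (eyepieces), 60 mm (jars) and 40 mm (box). That fits each thing resting on its 4 mm tray floor, given that the cameras read about 2 mm high. All were within about 3 mm of their bay centres.

**Left alone:** The stain bottle and the two purple lookalikes stayed where they were, within camera accuracy.

**Disagreements:** The two fixed cameras differed by about 3–5 mm in x throughout, so I relied on the wrist camera for positions. One wrist reading suggested the held box was tilted, but a check along its top showed it was flat. Contact with the tray floors was too light to see in the force readings, so I judged seating by height. No other check failed.

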